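# Lay out the axle parts for a scooter wheel rebuild

## Task

Lay out the axle parts for rebuilding the scooter wheel: the bearing flat on the middle of the wheel's hub with the brass sleeve standing centred on top of it, and the axle lying on the bench squarely across between the two fork legs, midway between the dark dropout marks. For greasing, set the orange cap on the bench directly to the left of the grease tub and the green nut directly to its right, as the robot sees it facing the bench, each lying flat in line with the tub and with a clear gap of about 25 mm to it. Let everything go, and leave the screwdriver and the spanner where they lie.

Things in the scene. Friction and masses are not known exactly. Their poses are not given: they have to be found in the camera images.
- wheel: scooter wheel lying flat, fixed to the bench: black tyre 160 mm across and 45 mm high, bare metal rim with five dark holes, and in the middle a flat round grey hub boss 60 mm across whose top is 55 mm above the bench (highest point of the wheel). Origin: its centre, at bench height; z up. Its yaw means nothing
- fork: red fork lying flat, fixed to the bench, legs pointing to the robot (yaw within 0.2): legs 25 mm wide, 30 high, 130 clear between (inner faces y = +-65 mm), from x = -20 mm (tips) to the 34 mm high crown at x = 130. A dark bar across each leg marks the dropouts; origin: midway between the bars, at bench height. x runs from tips to crown, y from leg to leg, z up
- tub: round blue grease tub with white lid and blue disc on it, fixed to the bench, 64 mm across, 40 mm high. Origin: centre of its underside; its axes are those of the world (x away from the robot, y to the robot's left, z up)
- bearing: steel ball bearing with a dark seal ring on top: ring 42 mm outside, 22 mm bore, 16 mm high, about 90 g, lying flat. Origin: centre of its underside; z is its axis, up
- sleeve: brass tube standing upright: 28 mm outside, 18 mm bore, 30 mm high, about 80 g. Origin: centre of its underside; z is its axis, up
- axle: steel axle lying on the bench: round bar 12 mm thick, 90 mm long, with a dark 16 mm square collar 12 mm long at each end (from 33 to 45 mm off the middle) that keeps it from rolling; about 100 g. Origin: its middle, on its axis, 8 mm above the bench; x runs along the bar, either end is the same
- cap: round orange plastic hub cap, 48 mm across for the lower 17 mm, smaller step on top, 22 mm high in all, about 30 g. Origin: centre of its underside; z up
- nut: green hexagon axle nut lying flat with a dark bore: 24 mm across flats, 28 mm across corners, 16 mm high, about 40 g. Origin: centre of its underside; flats face its +-x axis and every 60 degrees round from it; z up
- screwdriver: screwdriver with red handle, 190 mm long, lying loose at the robot's right, to be left alone. Origin: on its length at bench height; x along it
- spanner: steel spanner, 170 mm long, lying loose at the robot's left, to be left alone. Origin: on its length at bench height; x along it
Mind the look-alikes: they are no part of the job. What is meant by the bearing is not red, and is the smaller of those in its own colour. Of the things shaped like the axle, the steel one is meant.

How it is judged:
At the end, for the whole second after the job is handed in: bearing flat on hub, within 10 mm of centre; sleeve upright on it, within 8 mm; axle on bench within 15 mm of fork origin in x and y, square within 0.2 rad; cap flat 66-96 mm left of tub centre, nut flat 55-85 mm right of it, both within 15 mm in x; released, at rest (horizontal distance between bearing and wheel below 0.01 m and height (world z) of bearing between 0.05 and 0.06 m and angle between each of bearing, sleeve, cap, nut's own z axis and vertical below 0.1 rad and horizontal distance between sleeve and bearing below 0.008 m and z of sleeve in the frame of bearing between 0.012 and 0.02 m and x of axle in the frame of fork between -0.015 and 0.015 m and y of axle in the frame of fork between -0.015 and 0.015 m and height (world z) of axle below 0.014 m and angle between the x axis of axle and the y axis of fork, either way round below 0.2 rad and x of cap in the frame of tub between -0.015 and 0.015 m and y of cap in the frame of tub between 0.066 and 0.096 m and height (world z) of each of cap, nut below 0.006 m and x of nut in the frame of tub between -0.015 and 0.015 m and y of nut in the frame of tub between -0.085 and -0.055 m and linear speed of each of bearing, sleeve, axle, cap, nut below 0.02 m/s); the robot touches nothing.
It fails at once if the screwdriver is moved by more than 20 mm (distance of screwdriver from where it was at the start of the episode above 0.02 m).
It fails at once if the spanner is moved by more than 20 mm (distance of spanner from where it was at the start of the episode above 0.02 m).
It also fails if it takes over 131 s, if anything falls off the work surface, if the arm or the gripper's body presses on something with over 40 N, if the wrist force passes 120 N, or if a joint passes its speed limit or range.

## Robot

A 6-joint arm with a two-finger parallel gripper is mounted at the origin on the work surface. World frame = base frame: x ahead of the robot, y to its left, z up, the work surface at z = 0. Lengths are in m, angles in rad, forces in N, time in s.
With the tool pointing down it reaches from about 0.25 to 0.775 m from the base axis. Payload 4 kg.
Tool frame: the origin (TCP) lies between the finger pads; the fingertips stand 14 mm ahead of it and the grasp point (between the pads) lies 5 mm behind it (nose_length is the distance from the TCP to the fingertips, in m); z points along the fingers, y is the line along which they close (so a half turn about z gives the same grasp; the last joint's range is limited). The gripper opens to 94 mm and grips with 3 to 60 N. Pads are 16 mm wide; open, the fingers measure 119 mm over their backs; the gripper's body (75 mm by 177 mm) begins 78 mm behind the grasp point.
Start: joints at [-1.379, 0.087, 1.371, -0, 1.684, -0.103], TCP at [0.16, -0.526, 0.22] pointing down, gripper open.
Joint ranges: [-3.1, 3.1], [-0.76, 2.03], [0.27, 2.55], [-1.08, 4.22], [0.17, 2.65], [-2.57, 2.57]. Speed limits (rad/s): [2.79, 2.79, 3.14, 3.14, 3.14, 3.14].

## Interface

Orientations are given as [roll, pitch, yaw] about the fixed x, y, z axes, in that order (R = Rz(yaw) Ry(pitch) Rx(roll)).
In Python, from bench import * gives the robot as it stands.
- The arm moves only by the tool move_arm, never from a script. Its argument "steps" is one flat list of numbers, 7 for each row, row after row: the turn, a rotation vector about the world's x, y, z in rad, then the shift along the world's x, y, z in m, then the opening, from 0 (shut) to 1 (fully open). A call has 1 to 12 rows; each row is the pose to reach, as a shift and turn from the pose commanded when the call began; what a row does not reach only later rows make up. A row lasts 1/10 s, in which the tool goes at most 50 mm and 8.59 degrees, less where a joint would pass 70% of its speed; a pose out of reach is approached as far as the arm can. A call with a gripper value outside its range is refused whole. The fingers move at their own pace and stop on an object; the grip force is fixed at half the most. Time passes only in rows, so rows that repeat a pose let the fingers close. It gives the time, the measured TCP pose, the force, the opening and the grip force at its end, in the units of the state.
- get_obs(): the state, without advancing time (a new reading comes with each control period).
- snapshot(name): name is "scene" or "top" or "wrist"; returns (picture, depth): 400x640x3 uint8, red, green, blue; 400x640 float32, m along the optical axis (not along the pixel's ray), 0 where there is no reading.
- camera_model(name): a dict with "fx", "fy", "cx", "cy" (pixels), "rvec" (rotation vector, rad) and "tvec" (3), from world to camera coordinates, as OpenCV has them. Camera axes: x right, y down, z forward; pixel columns grow to the right and rows downward; lengths in m; the calibration is good to about 2 mm. A picture is of the moment at which its call begins: read the wrist's pose just before it. camera_model takes no time and is no camera call; for the wrist camera it gives the pose at the moment of the call.
- close_job(): hands the job in; it is judged then, once.
Trained networks look in the newest picture that a camera, given by its name, has taken for a name from the list of things; names that differ only in an ending like _2 or _b are one class to them, and where a whole thing is asked for, a point or a joint stands for the part that bears it (a point fixed in the world has none). Each returns a list of dicts, best first, with "score" (0 to 1); they miss things now and then, are a little off and sometimes report something else, mostly with a low value. They report only what shows in the picture. A call takes as long as a camera call. They do not tell look-alikes from the thing itself.
- silhouettes(camera, target): "pixels" (400x640 bool, what is visible of it) and "uv" ([column, row] in pixels, amid what is visible of it).
- spot_point(camera, target): "uv" ([column, row] in pixels: a listed point, or the origin of a listed thing).
The state is a dict: "time": time; "joint_positions": joint angles; "qvel": joint speeds; "joint_torque": joint torques, N m; "tool_pos": TCP position; "ee_rot": TCP orientation; "wrist_force": force on the tool from outside, world axes, zero at the start; "wrist_torque": the same for the moment, N m; "width": finger opening in m; "finger_force": force on a finger pad.
Only numpy, scipy, OpenCV 4.12 (cv2) and the standard library are available. Lean on these libraries where they do the work, as an engineer would, in place of code of your own. Each camera call takes 0.05 s, during which the arm holds its last target. There are 200 camera calls.

## Working session

There is one attempt and no reset: what is moved stays moved. The work goes in short steps, Python scripts to look and compute and a tool call to move; the robot and the scene stay as the last step left them, time stands still between calls to the robot, and variables do not carry over. Pictures are saved under pics/ and viewed, at most 14 in all, crops included, and the job is handed in when it is done.

Besides the shell and the picture viewer there is one more tool, called after ">>>" as name(argument=value, ...) on one line, values as JSON. move_arm: Moves the arm, as the interface text tells. Its arguments: {"type":"object","properties":{"steps":{"type":"array"}},"required":["steps"]}

```bash
mkdir -p pics; cat > h.py <<'E'
from bench import *
import numpy as np, cv2
def cam(n):
    c=camera_model(n); K=np.array([[c['fx'],0,c['cx']],[0,c['fy'],c['cy']],[0,0,1.]])
    R=cv2.Rodrigues(np.array(c['rvec'],float))[0]; return K,R,np.array(c['tvec'],float).ravel()
def ray(c,uv):
    K,R,t=c; d=R.T@np.linalg.solve(K,[uv[0],uv[1],1.]); return -R.T@t,d
def onz(c,uv,z):
    o,d=ray(c,uv); return o+d*(z-o[2])/d[2]
def dep(c,D,m):
    v,u=np.nonzero(m&(D>0)); K,R,t=c
    p=np.linalg.inv(K)@np.stack([u,v,np.ones_like(u)])*D[v,u]; return (R.T@(p-t[:,None])).T
def save(n,im): cv2.imwrite('pics/'+n,cv2.cvtColor(np.ascontiguousarray(im),cv2.COLOR_RGB2BGR))
E
python3 - <<'E'
from h import *
for n in ('top','scene'):
    im,D=snapshot(n); save(n+'0.png',im); c=cam(n)
    print(n,-c[1].T@c[2], c[0][0,0])
    for t in 'wheel fork tub bearing sleeve axle cap nut screwdriver spanner'.split():
        for s in silhouettes(n,t):
            if s['score']<.3: continue
            P=dep(c,D,s['pixels']); 
            if len(P)<5: continue
            top=np.percentile(P[:,2],95); Q=P[P[:,2]>top-.006]
            print(t,round(s['score'],2),np.round(s['uv']),len(P),'top',round(top,3),'ctr',np.round((Q.min(0)+Q.max(0))[:2]/2,3),'ext',np.round(np.ptp(Q,axis=0)[:2],3))
print(get_obs()['time'])
E
```

```text
top [0.3450891  0.00209828 1.13177412] 371.28652639863816
wheel 0.58 [411. 154.] 2265 top 0.056 ctr [ 0.629 -0.251] ext [0.115 0.122]
fork 0.66 [237. 114.] 1815 top 0.037 ctr [0.719 0.267] ext [0.249 0.187]
tub 0.7 [410. 152.] 2329 top 0.056 ctr [ 0.629 -0.249] ext [0.115 0.125]
tub 0.59 [330. 154.] 402 top 0.044 ctr [ 0.629 -0.003] ext [0.062 0.057]
bearing 0.66 [205. 246.] 285 top 0.024 ctr [0.346 0.369] ext [0.053 0.053]
axle 0.64 [413. 249.] 150 top 0.018 ctr [ 0.347 -0.252] ext [0.086 0.02 ]
axle 0.55 [460. 258.] 160 top 0.018 ctr [ 0.322 -0.409] ext [0.085 0.046]
cap 0.59 [275. 216.] 198 top 0.025 ctr [0.445 0.154] ext [0.045 0.045]
nut 0.58 [424. 215.] 125 top 0.018 ctr [ 0.447 -0.29 ] ext [0.026 0.086]
nut 0.4 [321. 212.] 66 top 0.02 ctr [0.455 0.016] ext [0.024 0.021]
screwdriver 0.77 [481. 212.] 283 top 0.028 ctr [ 0.449 -0.458] ext [0.09  0.024]
scene [ 1.20351282 -0.42359772  1.15484884] 516.6732871857214
wheel 0.98 [265. 296.] 3394 top 0.056 ctr [ 0.633 -0.256] ext [0.124 0.12 ]
fork 0.6 [463. 241.] 2646 top 0.038 ctr [0.719 0.265] ext [0.247 0.187]
tub 0.74 [351. 251.] 
[... 168 characters left out ...]
436 0.316] ext [0.041 0.039]
bearing 0.54 [408. 135.] 247 top 0.026 ctr [0.345 0.366] ext [0.055 0.055]
bearing 0.53 [391. 170.] 161 top 0.02 ctr [0.447 0.23 ] ext [0.046 0.038]
axle 0.58 [224. 241.] 190 top 0.018 ctr [ 0.445 -0.29 ] ext [0.031 0.086]
axle 0.51 [161. 232.] 176 top 0.018 ctr [ 0.322 -0.411] ext [0.085 0.046]
axle 0.42 [220. 217.] 131 top 0.019 ctr [ 0.348 -0.256] ext [0.087 0.018]
axle 0.42 [323. 203.] 82 top 0.02 ctr [0.452 0.013] ext [0.029 0.024]
cap 0.74 [364. 182.] 234 top 0.026 ctr [0.444 0.151] ext [0.045 0.043]
screwdriver 0.62 [160. 274.] 392 top 0.027 ctr [ 0.448 -0.462] ext [0.096 0.026]
spanner 0.76 [458. 156.] 336 top 0.012 ctr [0.495 0.448] ext [0.167 0.046]
1.1
```

```bash
python3 - <<'E'
import cv2
a=cv2.imread('pics/top0.png'); cv2.imwrite('pics/topc.png',cv2.resize(a[90:290,160:500],(800,470),interpolation=cv2.INTER_CUBIC))
a=cv2.imread('pics/scene0.png'); cv2.imwrite('pics/scenec.png',cv2.resize(a[100:370,120:530],(800,527),interpolation=cv2.INTER_CUBIC))
E
```

```text
(no output)
```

View pics/topc.png

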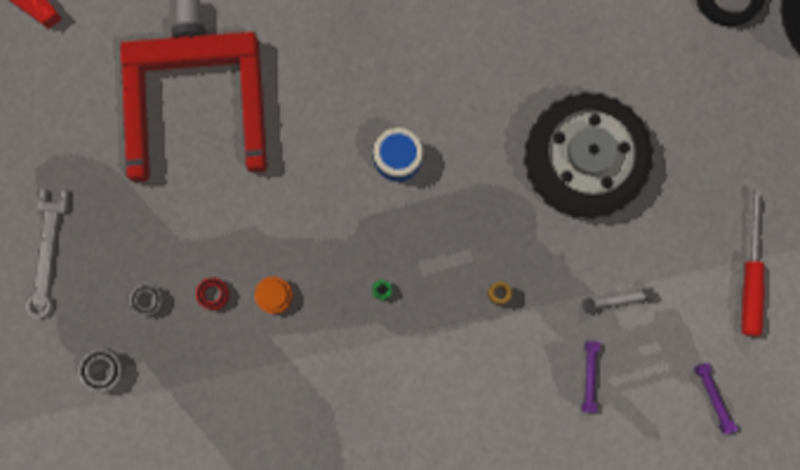

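View pics/scenec.png

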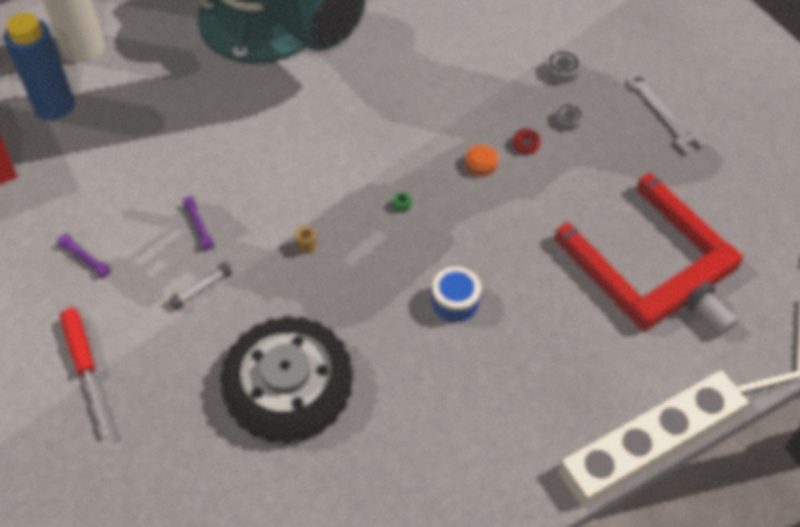

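Top crop (full-picture pixels): the small steel bearing candidate is at (222,217), the large steel one at (202,247) and the red one at (250,215). The cap is at (276,215), nut (323,213), sleeve (372,214), steel axle (423,217), and purple axles at (412,250) and (464,260). The smaller steel ring fits "not red, the smaller of its colour", and the metal bar fits "steel". I'll refine the poses from both views and make an enlarged crop to confirm.

```bash
cat > meas.py <<'E'
from h import *
def clouds(names=('top','scene')):
    out={}
    for n in names:
        im,D=snapshot(n); c=cam(n); P=dep(c,D,D>0); v,u=np.nonzero(D>0); out[n]=(P,im[v,u],im)
    return out
def local(P,C,xy,r,zmin,f=None):
    m=(np.hypot(P[:,0]-xy[0],P[:,1]-xy[1])<r)&(P[:,2]>zmin)
    if f is not None: m&=f(C.astype(int))
    return P[m]
def rect(Q):
    (cx,cy),(w,h),a=cv2.minAreaRect(Q[:,:2].astype(np.float32)*1000); 
    if w<h: w,h,a=h,w,a+90
    return np.round([cx,cy,w,h,a],1)
E
python3 - <<'E'
from meas import *
red=lambda c:(c[:,0]>1.8*c[:,1])&(c[:,0]>1.8*c[:,2])
cl=clouds()
for n,(P,C,im) in cl.items():
    bench=P[(np.abs(P[:,0]-.5)<.05)&(np.abs(P[:,1]-.08)<.03)]
    print(n,'bench z',np.round(np.median(bench[:,2]),4))
    for t,xy,r,z in [('bearing',(.436,.316),.04,.012),('bigbearing',(.346,.367),.05,.015),('sleeve',(.45,-.135),.04,.02),('axle',(.446,-.29),.06,.008),('cap',(.444,.152),.035,.010),('nut',(.453,.014),.03,.011),('hub',(.631,-.253),.08,.0505),('tub',(.628,-.004),.05,.034)]:
        Q=local(P,C,xy,r,z)
        if len(Q)<4: print(t,len(Q)); continue
        (cx,cy),rr=cv2.minEnclosingCircle(Q[:,:2].astype(np.float32)*1000)
        print(t,len(Q),'med z',np.round(np.median(Q[:,2]),4),'p90',np.round(np.percentile(Q[:,2],90),4),'circ',np.round([cx,cy,rr],1),'mean',np.round(Q.mean(0)[:2]*1000,1),'rect',rect(Q))
    Q=local(P,C,(.70,.265),.16,.02,red); print('fork',len(Q),np.round(np.median(Q[:,2]),4),rect(Q))
    # bars: dark legs
    dk=lambda c:(c.sum(1)<200)
    k=local(P,C,(.61,.27),.13,.022,dk); print('bar pts',np.round(k*1000,0)[:30].tolist())
a=cl['top'][2][195:270,185:480]; b=cl['scene'][2][120:180,370:430]
save('conf.png',cv2.resize(a,(800,203),interpolation=cv2.INTER_CUBIC))
E
```

```text
top bench z 0.0006
bearing 113 med z 0.0166 p90 0.0192 circ [436.5 317.   21. ] mean [436.5 316.5] rect [437.7 316.9  39.7  39.5   1.7]
bigbearing 206 med z 0.0214 p90 0.0238 circ [345.7 369.6  27.7] mean [346.5 369.1] rect [345.8 368.9  53.5  53.4  61.7]
sleeve 46 med z 0.0296 p90 0.0323 circ [ 451.2 -135.5   13.7] mean [ 450.7 -135.4] rect [ 451.3 -134.7   27.    24.4    1.1]
axle 131 med z 0.014 p90 0.0176 circ [ 444.2 -289.4   45.1] mean [ 445.2 -289.3] rect [ 445.4 -289.2   89.7   15.3  100.5]
cap 201 med z 0.0212 p90 0.0241 circ [445.4 154.4  23.6] mean [444.7 153.8] rect [445.5 154.3  46.   45.7  93. ]
nut 55 med z 0.017 p90 0.0194 circ [454.   16.2  13. ] mean [453.8  15.8] rect [454.9  15.8  24.1  21.1   0.8]
hub 318 med z 0.0557 p90 0.0582 circ [ 646.7 -249.4   44.2] mean [ 631.3 -249.4] rect [ 640.1 -242.8   80.3   59.3   38.7]
tub 336 med z 0.0408 p90 0.0439 circ [629.3  -2.8  31.5] mean [628.9  -3.1] rect [ 6.292e+02 -3.100e+00  6.200e+01  5.740e+01  6.000e-01]
fork 1425 0.0316 [692.1 265.7 184.4 179.4   5.5]
bar pts [[721.0, 337.0, 32.0], [720.0, 333.0, 34.0], [719.0, 3
[... 1588 characters left out ...]
[694.4 263.9 185.3 183.4   6.1]
bar pts [[606.0, 322.0, 24.0], [609.0, 323.0, 27.0], [610.0, 323.0, 24.0], [612.0, 325.0, 25.0], [614.0, 323.0, 24.0], [616.0, 325.0, 25.0], [621.0, 323.0, 31.0], [616.0, 322.0, 23.0], [622.0, 323.0, 29.0], [623.0, 323.0, 25.0], [626.0, 324.0, 27.0], [628.0, 323.0, 26.0], [630.0, 323.0, 28.0], [631.0, 326.0, 27.0], [630.0, 324.0, 23.0], [635.0, 322.0, 30.0], [640.0, 322.0, 31.0], [640.0, 326.0, 28.0], [641.0, 326.0, 25.0], [641.0, 330.0, 23.0], [641.0, 323.0, 22.0], [642.0, 326.0, 22.0], [645.0, 327.0, 24.0], [646.0, 330.0, 24.0], [646.0, 326.0, 22.0], [651.0, 324.0, 29.0], [651.0, 328.0, 27.0], [651.0, 326.0, 23.0], [654.0, 327.0, 22.0], [656.0, 329.0, 23.0]]
```

View pics/conf.png

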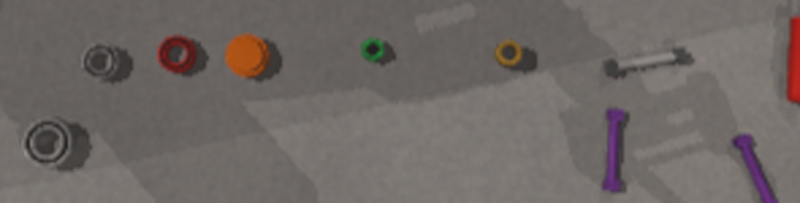

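The crop confirms it: at (100,62) is the small steel bearing, with the larger steel one at (48,143) and the red one at (177,55) as look-alikes. The grey bar at (648,62) is the steel axle; the purple ones are decoys.

```bash
python3 - <<'E'
from meas import *
from scipy.spatial.transform import Rotation as Ro
o=get_obs(); print(o['time'],np.round(o['tool_pos'],4),np.round(o['ee_rot'],3)); print(np.round(Ro.from_euler('xyz',o['ee_rot']).as_matrix(),2), o['width'])
red=lambda c:(c[:,0]>1.6*c[:,1])&(c[:,0]>1.6*c[:,2])
for n in ('top','scene'):
    cl=clouds((n,)); P,C,im=cl[n]
    L={}
    for s,y in (('L',.335),('R',.19)):
        m=(P[:,2]>.024)&(np.abs(P[:,1]-y)<.045)&(P[:,0]>.57)&(P[:,0]<.70)
        Q=P[m];c=C[m].astype(int)
        xs=np.arange(.60,.70,.012); ys=[]
        for x in xs:
            k=Q[np.abs(Q[:,0]-x)<.006]; ys.append((k[:,1].min()+k[:,1].max())/2 if len(k)>3 else np.nan)
        ok=~np.isnan(ys); p=np.polyfit(xs[ok],np.array(ys)[ok],1); 
        rat=c[:,0]-(c[:,1]+c[:,2])/2
        print(n,s,'slope',np.round(p[0],3),'y at .62',np.round(np.polyval(p,.62),4),'tip x',np.round(np.percentile(Q[:,0],1),4))
        h=[(round(x*1000),int(np.median(rat[np.abs(Q[:,0]-x)<.003]))) for x in np.arange(.585,.66,.004) if (np.abs(Q[:,0]-x)<.003).sum()>2]
        print(h)
    for s in spot_point(n,'fork'): print('spot',round(s['score'],2),np.round(onz(cam(n),s['uv'],0),3))
E
```

```text
1.2 [ 0.1598 -0.5263  0.2195] [3.141 0.    0.295]
[[ 0.96  0.29  0.  ]
 [ 0.29 -0.96 -0.  ]
 [-0.    0.   -1.  ]] 0.09385113829976705
top L slope 0.089 y at .62 0.3368 tip x 0.5935
[(593, 84), (597, 111), (601, 116), (605, 109), (609, 29), (613, 19), (617, 55), (621, 119), (625, 122), (629, 122), (633, 119), (637, 119), (641, 120), (645, 121), (649, 118), (653, 119), (657, 120)]
top R slope 0.094 y at .62 0.1813 tip x 0.6084
[(609, 81), (613, 115), (617, 116), (621, 74), (625, 42), (629, 42), (633, 95), (637, 118), (641, 118), (645, 118), (649, 118), (653, 119), (657, 119)]
spot 0.66 [ 0.443 -0.29   0.   ]
scene L slope 0.103 y at .62 0.3341 tip x 0.5935
[(593, 43), (597, 82), (601, 104), (605, 93), (609, 70), (613, 52), (617, 72), (621, 103), (625, 124), (629, 134), (633, 126), (637, 127), (641, 132), (645, 126), (649, 119), (653, 130), (657, 124)]
scene R slope 0.109 y at .62 0.1783 tip x 0.609
[(609, 62), (613, 88), (617, 111), (621, 79), (625, 49), (629, 57), (633, 80), (637, 115), (641, 136), (645, 122), (649, 131), (653, 131), (657, 126)]
spot 0.7 [0.624 0.258 0.   ]
```

>>> move_arm(steps=[0,0,1.47,0.285,0.236,-0.08,0.6,0,0,1.47,0.285,0.236,-0.08,0.6,0,0,1.47,0.285,0.236,-0.08,0.6,0,0,1.47,0.285,0.236,-0.08,0.6,0,0,1.47,0.285,0.236,-0.08,0.6,0,0,1.47,0.285,0.236,-0.08,0.6,0,0,1.47,0.285,0.236,-0.08,0.6,0,0,1.47,0.285,0.236,-0.08,0.6,0,0,1.47,0.285,0.236,-0.08,0.6,0,0,1.47,0.285,0.236,-0.08,0.6,0,0,1.47,0.285,0.236,-0.08,0.6,0,0,1.47,0.285,0.236,-0.08,0.6])

```text
time: 2.6
tool_pos: [0.4448, -0.2903, 0.1396]
ee_rot: [3.141, 0.0, 1.762]
wrist_force: [0.8, -0.4, 0.2]
width: 0.0563
finger_force: 0.0
```

```bash
cat > w.py <<'E'
import sys
from meas import *
# usage: w.py name x y r zmin
o=get_obs(); c=cam('wrist'); im,D=snapshot('wrist'); save(sys.argv[1]+'.png',im)
x,y,r,z=map(float,sys.argv[2:6]); P=dep(c,D,D>0); v,u=np.nonzero(D>0); Q=local(P,im[v,u],(x,y),r,z)
print('tcp',np.round(o['tool_pos'],4),np.round(o['ee_rot'],3),'t',o['time'],'w',round(o['width'],4))
if len(Q)>4: print(len(Q),'z med/p95',np.round(np.percentile(Q[:,2],[50,95]),4),'circ',np.round(cv2.minEnclosingCircle(Q[:,:2].astype(np.float32)*1000),1) if 0 else cv2.minEnclosingCircle(Q[:,:2].astype(np.float32)*1000),'mean',np.round(Q.mean(0)*1000,1),'rect',rect(Q))
E
python3 w.py w1 .4447 -.290 .06 .006
```

```text
tcp [ 0.4448 -0.2903  0.1396] [3.141 0.    1.762] t 2.6 w 0.0563
57670 z med/p95 [0.2472 0.2635] circ ((442.72332763671875, -279.5140686035156), 57.09968948364258) mean [ 440.7 -269.   239.8] rect [ 435.6 -277.5   98.2   92.2   63.8]
```

View pics/w1.png

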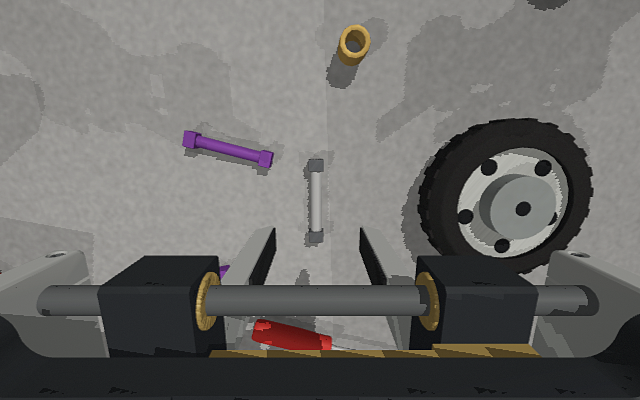

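The wrist view shows the steel axle at (316,200), upright in the image and lined up with the fingers. I'll filter out the gripper and measure.

```bash
sed -i 's/P=dep(c,D,D>0); v,u=np.nonzero(D>0)/D=np.where(D>.12,D,0); P=dep(c,D,D>0); v,u=np.nonzero(D>0); k=P[:,2]<.1; P=P[k];v=v[k];u=u[k]/' w.py; python3 w.py w2 .4447 -.290 .06 .006;python3 w.py w3 .4505 -.136 .03 .02;python3 w.py w4 .631 -.251 .034 .051
```

```text
tcp [ 0.4447 -0.2905  0.1396] [3.141 0.    1.762] t 2.65 w 0.0563
1008 z med/p95 [0.014 0.017] circ ((443.83123779296875, -291.2863464355469), 45.08353805541992) mean [ 443.5 -290.7   14.1] rect [ 443.5 -291.3   89.    15.6  101. ]
tcp [ 0.4447 -0.2905  0.1396] [3.141 0.    1.763] t 2.7 w 0.0568
638 z med/p95 [0.0298 0.0312] circ ((449.17462158203125, -138.47718811035156), 14.097641944885254) mean [ 449.3 -138.7   28.8] rect [ 449.4 -138.4   27.1   27.   123.6]
tcp [ 0.4447 -0.2905  0.1396] [3.141 0.    1.763] t 2.75 w 0.0566
3394 z med/p95 [0.0554 0.0564] circ ((629.5617065429688, -252.46066284179688), 30.849275588989258) mean [ 628.6 -251.6   55.3] rect [ 629.7 -252.4   60.2   59.7  178.8]
```

>>> move_arm(steps=[0,0,0,-0.001,-0.001,-0.045,0.6,0,0,0,-0.001,-0.001,-0.085,0.6,0,0,0,-0.001,-0.001,-0.11,0.6,0,0,0,-0.001,-0.001,-0.123,0.6,0,0,0,-0.001,-0.001,-0.123,0.6,0,0,0,-0.001,-0.001,-0.123,0,0,0,0,-0.001,-0.001,-0.123,0,0,0,0,-0.001,-0.001,-0.123,0,0,0,0,-0.001,-0.001,-0.123,0,0,0,0,-0.001,-0.001,-0.123,0,0,0,0,-0.001,-0.001,-0.123,0,0,0,0,-0.001,-0.001,-0.123,0])

```text
time: 4.0
tool_pos: [0.4438, -0.2913, 0.0166]
ee_rot: [3.142, 0.0, 1.765]
wrist_force: [0.5, -0.1, 0.6]
width: 0.0111
finger_force: 30.0
```

>>> move_arm(steps=[0,0,0,0,0,0.04,0,0,0,0,0,0,0.09,0,0,0,-0.096,0.176,0.547,0.103,0,0,0,-0.096,0.176,0.547,0.103,0,0,0,-0.096,0.176,0.547,0.103,0,0,0,-0.096,0.176,0.547,0.103,0,0,0,-0.096,0.176,0.547,0.103,0,0,0,-0.096,0.176,0.547,0.103,0,0,0,-0.096,0.176,0.547,0.103,0,0,0,-0.096,0.176,0.547,0.103,0,0,0,-0.096,0.176,0.547,0.103,0,0,0,-0.096,0.176,0.547,0.103,0])

```text
time: 5.2
tool_pos: [0.5969, 0.1866, 0.1174]
ee_rot: [-3.141, 0.0, 1.669]
wrist_force: [0.7, 0.3, -0.7]
width: 0.0107
finger_force: 30.0
```

```bash
python3 w.py w5 .62 .257 .16 .006
```

```text
tcp [0.5969 0.1866 0.1174] [-3.141  0.     1.669] t 5.2 w 0.0107
20523 z med/p95 [0.0302 0.0349] circ ((620.0253295898438, 256.96685791015625), 159.97421264648438) mean [705.  277.   28.5] rect [619.8 257.5 319.7 179.5   5.8]
```

View pics/w5.png

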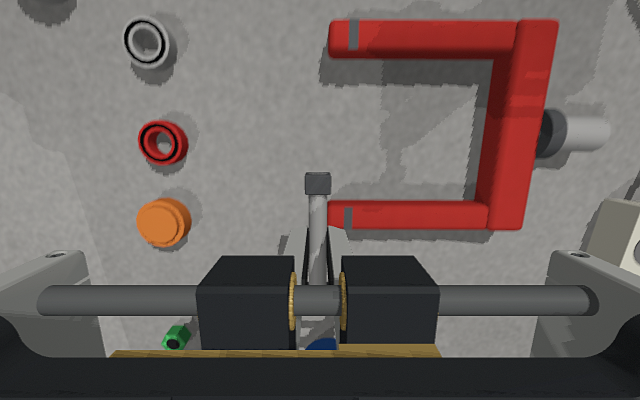

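Wrist view: axle held, the dropout bars at (353,34) and (347,217), and the arm not yet all the way there. I'll locate the bars.

```bash
python3 - <<'E'
from meas import *
c=cam('wrist')
for uv in ((353,34),(347,217)): print(np.round(onz(c,uv,.030),4))
im,D=snapshot('wrist'); D=np.where(D>.12,D,0);P=dep(c,D,D>0); v,u=np.nonzero(D>0); C=im[v,u].astype(int)
k=(P[:,2]<.04)&(P[:,2]>.026)&(np.abs(P[:,0]-.62)<.03)&(C.max(1)-C.min(1)<40)
for y in (.335,.18):
    q=P[k&(abs(P[:,1]-y)<.012)&(P[:,0]>.6)]; print(len(q),q.mean(0))
print(rect(local(P,C,(.435,.316),.03,.012)),local(P,C,(.435,.316),.03,.012).mean(0),rect(local(P,C,(.445,.153),.035,.012)))
E
```

```text
[0.6121 0.3451 0.03  ]
[0.6269 0.1914 0.03  ]
285 [0.61100254 0.33499357 0.03086952]
114 [0.62600781 0.18347869 0.030833  ]
[435.5 315.6  41.3  41.1  30.3] [0.43619938 0.31577921 0.01598058] [443.8 153.   47.8  47.    7. ]
```

>>> move_arm(steps=[0,0,0,0.0,0.02,0,0,0,0,0,0.0,0.02,0,0])

```text
time: 5.5
tool_pos: [0.5963, 0.2059, 0.117]
ee_rot: [-3.14, -0.0, 1.671]
wrist_force: [-0.1, 0.2, -0.7]
width: 0.011
finger_force: 30.0
```

```bash
python3 - <<'E'
from meas import *
c=cam('wrist'); print(get_obs()['tool_pos'])
im,D=snapshot('wrist'); D=np.where(D>.12,D,0);P=dep(c,D,D>0); v,u=np.nonzero(D>0); C=im[v,u].astype(int)
k=(P[:,2]<.04)&(P[:,2]>.026)&(np.abs(P[:,0]-.62)<.02)&(C.max(1)-C.min(1)<40)
for y in (.338,.185):
    q=P[k&(abs(P[:,1]-y)<.025)]; print(len(q),np.median(q,axis=0),q.min(0),q.max(0))
E
```

```text
[0.59629832 0.20594431 0.11703442]
268 [0.61126236 0.33490532 0.03080168] [0.60669459 0.32391672 0.0285104 ] [0.61582998 0.34582932 0.03345759]
51 [0.62723048 0.1874002  0.03072239] [0.60718904 0.16981544 0.02840238] [0.63275159 0.19179525 0.03232389]
```

>>> move_arm(steps=[0,0,0,0.023,0.051,0,0,0,0,0,0.023,0.051,0,0,0,0,0,0.023,0.051,-0.03,0,0,0,0,0.023,0.051,-0.06,0,0,0,0,0.023,0.051,-0.085,0,0,0,0,0.023,0.051,-0.095,0,0,0,0,0.023,0.051,-0.099,0,0,0,0,0.023,0.051,-0.099,0,0,0,0,0.023,0.051,-0.099,0.4,0,0,0,0.023,0.051,-0.099,0.4,0,0,0,0.023,0.051,-0.099,0.4,0,0,0,0.023,0.051,-0.099,0.4])

```text
time: 6.75
tool_pos: [0.6204, 0.2558, 0.0198]
ee_rot: [3.14, -0.0, 1.669]
wrist_force: [0.1, -0.0, -0.7]
width: 0.0366
finger_force: 0.0
```

>>> move_arm(steps=[0,0,0,0,0,0.04,0.4,0,0,0,0,0,0.08,0.4,0,0,0,0,0,0.1,0.7,0,0,-0.1,-0.185,0.06,0.1,0.8,0,0,-0.1,-0.185,0.06,0.1,0.8,0,0,-0.1,-0.185,0.06,0.1,0.8,0,0,-0.1,-0.185,0.06,0.1,0.8,0,0,-0.1,-0.185,0.06,0.1,0.8,0,0,-0.1,-0.185,0.06,0.1,0.8,0,0,-0.1,-0.185,0.06,0.1,0.8])

```text
time: 7.75
tool_pos: [0.4361, 0.3155, 0.1193]
ee_rot: [3.14, -0.0, 1.568]
wrist_force: [1.3, -0.5, -0.2]
width: 0.0754
finger_force: 0.0
```

```bash
python3 w.py w6 .4355 .3157 .03 .010; python3 w.py w7 .62 .256 .055 .006
```

```text
tcp [0.4361 0.3155 0.1193] [ 3.14  -0.     1.568] t 7.75 w 0.0754
1009 z med/p95 [0.0162 0.0174] circ ((434.9183654785156, 315.7684631347656), 20.92938804626465) mean [435.  316.6  16. ] rect [434.9 316.3  40.9  40.6  24.5]
tcp [0.4363 0.3153 0.1192] [ 3.14  -0.     1.568] t 7.8 w 0.0748
594 z med/p95 [0.0137 0.017 ] circ ((618.6181030273438, 280.3313903808594), 20.576889038085938) mean [616.6 284.   13.3] rect [619.3 280.6  39.3  16.2  98.8]
```

>>> move_arm(steps=[0,0,0,-0.001,0.001,-0.045,0.8,0,0,0,-0.001,0.001,-0.08,0.8,0,0,0,-0.001,0.001,-0.096,0.8,0,0,0,-0.001,0.001,-0.102,0.8,0,0,0,-0.001,0.001,-0.102,0.8,0,0,0,-0.001,0.001,-0.102,0,0,0,0,-0.001,0.001,-0.102,0,0,0,0,-0.001,0.001,-0.102,0,0,0,0,-0.001,0.001,-0.102,0,0,0,0,-0.001,0.001,-0.102,0,0,0,0,-0.001,0.001,-0.102,0,0,0,0,-0.001,0.001,-0.102,0])

```text
time: 9.05
tool_pos: [0.4342, 0.3167, 0.0173]
ee_rot: [3.141, -0.0, 1.569]
wrist_force: [0.2, 0.1, 1.8]
width: 0.0411
finger_force: 30.0
```

```bash
python3 - <<'E'
from meas import *
P,C,im=clouds(('scene',))['scene']; print(rect(local(P,C,(.62,.257),.05,.007)))
E
```

```text
[634.3 256.8  92.4  43.5  96. ]
```

>>> move_arm(steps=[0,0,0,0,0,0.04,0,0,0,0,0,0,0.09,0,0,0,0,0.195,-0.569,0.11,0,0,0,0,0.195,-0.569,0.11,0,0,0,0,0.195,-0.569,0.11,0,0,0,0,0.195,-0.569,0.11,0,0,0,0,0.195,-0.569,0.11,0,0,0,0,0.195,-0.569,0.11,0,0,0,0,0.195,-0.569,0.11,0,0,0,0,0.195,-0.569,0.11,0,0,0,0,0.195,-0.569,0.11,0,0,0,0,0.195,-0.569,0.11,0])

```text
time: 10.3
tool_pos: [0.5958, -0.158, 0.1227]
ee_rot: [-3.141, -0.001, 1.569]
wrist_force: [0.9, 0.4, -1.1]
width: 0.0413
finger_force: 30.0
```

```bash
python3 -c "
from h import *
snapshot('wrist');print(get_obs()['tool_pos'],get_obs()['ee_rot'],get_obs()['width'])"
```

```text
[ 0.59762045 -0.16650254  0.12245063] [3.1401522  0.00699323 1.56227119] 0.04140517814384577
```

>>> move_arm(steps=[0,0,0,0.032,-0.086,0,0,0,0,0,0.032,-0.086,0,0,0,0,0,0.032,-0.086,0,0,0,0,0,0.032,-0.086,0,0,0,0,0,0.032,-0.086,0,0])

```text
time: 10.85
tool_pos: [0.6275, -0.2409, 0.1229]
ee_rot: [-3.141, -0.001, 1.57]
wrist_force: [0.5, 0.1, -1.0]
width: 0.0409
finger_force: 30.0
```

```bash
python3 -c "
from h import *
o=get_obs();print(o['tool_pos'],o['ee_rot'],o['width'])"
```

```text
[ 0.62750839 -0.24087903  0.1228922 ] [-3.14052596e+00 -1.21229697e-03  1.56959451e+00] 0.04093680012820222
```

>>> move_arm(steps=[0,0,0,0.002,-0.011,0,0,0,0,0,0.002,-0.011,-0.025,0,0,0,0,0.002,-0.011,-0.04,0,0,0,0,0.002,-0.011,-0.047,0,0,0,0,0.002,-0.011,-0.049,0,0,0,0,0.002,-0.011,-0.049,0,0,0,0,0.002,-0.011,-0.049,0,0,0,0,0.002,-0.011,-0.049,0])

```text
time: 11.65
tool_pos: [0.6305, -0.2534, 0.0757]
ee_rot: [3.14, 0.001, 1.569]
wrist_force: [0.0, 0.3, -1.8]
width: 0.0412
finger_force: 30.0
```

>>> move_arm(steps=[0,0,0,-0.001,0.001,-0.002,0,0,0,0,-0.001,0.001,-0.002,0,0,0,0,-0.001,0.001,-0.002,0.7,0,0,0,-0.001,0.001,-0.002,0.7,0,0,0,-0.001,0.001,-0.002,0.7,0,0,0,-0.001,0.001,-0.002,0.7,0,0,0,-0.001,0.001,0.03,0.7,0,0,0,-0.001,0.001,0.06,0.7,0,0,0,-0.18,0.114,0.06,0.7,0,0,0,-0.18,0.114,0.06,0.7,0,0,0,-0.18,0.114,0.06,0.7,0,0,0,-0.18,0.114,0.06,0.7])

```text
time: 12.85
tool_pos: [0.4582, -0.1445, 0.1345]
ee_rot: [3.141, 0.0, 1.569]
wrist_force: [0.7, 0.2, -0.3]
width: 0.0657
finger_force: 0.0
```

>>> move_arm(steps=[0,0,0,-0.02,0.012,0,0.7,0,0,0,-0.02,0.012,0,0.7,0,0,0,-0.02,0.012,0,0.7])

```text
time: 13.15
tool_pos: [0.4404, -0.1337, 0.1352]
ee_rot: [3.139, 0.001, 1.569]
wrist_force: [0.1, -0.4, 0.1]
width: 0.0657
finger_force: 0.0
```

```bash
python3 w.py w8 .4493 -.1385 .03 .02; python3 w.py w9 .6295 -.2525 .03 .062;  python3 - <<'E'
from meas import *
for n,(P,C,im) in clouds().items():
  Q=local(P,C,(.6295,-.2525),.035,.064); print(n,rect(Q),Q.mean(0),rect(local(P,C,(.62,.257),.05,.007)))
save('s1.png',cv2.resize(im[150:350,180:520],(800,470)))
E
```

```text
tcp [ 0.4404 -0.1337  0.1352] [3.139e+00 1.000e-03 1.569e+00] t 13.15 w 0.0657
423 z med/p95 [0.0298 0.0311] circ ((449.4808349609375, -137.87152099609375), 14.046697616577148) mean [ 449.2 -137.1   28.8] rect [ 449.1 -137.1   27.2   26.5    0.9]
tcp [ 0.4408 -0.134   0.1351] [3.140e+00 1.000e-03 1.569e+00] t 13.2 w 0.0658
top [ 629.7 -250.2   40.1   39.1   21.8] [ 0.62997448 -0.2498812   0.07103614] [622.1 256.1  89.3  19.6  95. ]
scene [ 630.  -252.2   40.2   40.2   64.5] [ 0.6310737  -0.25291747  0.07080625] [615.4 255.7  93.3  52.7  80. ]
```

View pics/s1.png

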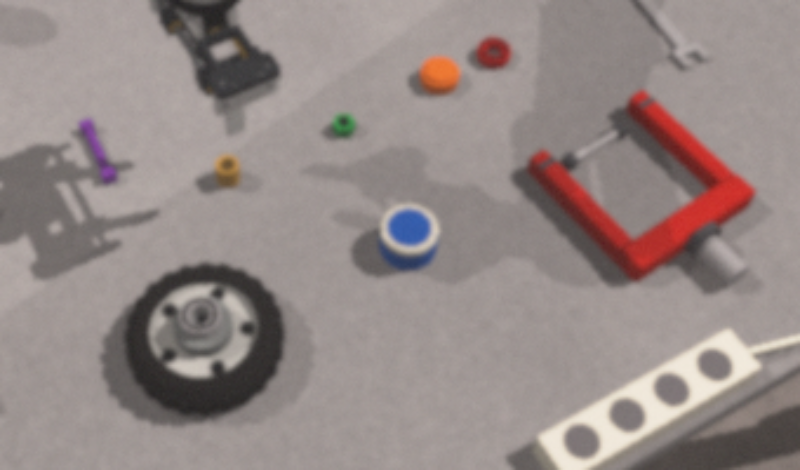

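The bearing sits centred on the hub (crop 202,318) and the axle lies between the dropout bars (595,147). Next is the sleeve.

>>> move_arm(steps=[0,0,0,0.0085,-0.004,-0.02,0.7,0,0,0,0.0085,-0.004,-0.06,0.7,0,0,0,0.0085,-0.004,-0.095,0.7,0,0,0,0.0085,-0.004,-0.11,0.7,0,0,0,0.0085,-0.004,-0.113,0.7,0,0,0,0.0085,-0.004,-0.113,0,0,0,0,0.0085,-0.004,-0.113,0,0,0,0,0.0085,-0.004,-0.113,0,0,0,0,0.0085,-0.004,-0.113,0,0,0,0,0.0085,-0.004,-0.113,0,0,0,0,0.0085,-0.004,-0.113,0])

```text
time: 14.45
tool_pos: [0.4487, -0.1376, 0.0221]
ee_rot: [3.14, 0.001, 1.569]
wrist_force: [0.4, 0.2, 2.4]
width: 0.0265
finger_force: 30.0
```

>>> move_arm(steps=[0,0,0,0,0,0.04,0,0,0,0,0,0,0.08,0,0,0,0,0,0,0.11,0,0,0,0,0.181,-0.114,0.11,0,0,0,0,0.181,-0.114,0.11,0,0,0,0,0.181,-0.114,0.11,0,0,0,0,0.181,-0.114,0.11,0,0,0,0,0.181,-0.114,0.11,0,0,0,0,0.181,-0.114,0.11,0,0,0,0,0.181,-0.114,0.11,0,0,0,0,0.181,-0.114,0.11,0])

```text
time: 15.55
tool_pos: [0.6285, -0.2507, 0.1317]
ee_rot: [-3.141, -0.0, 1.569]
wrist_force: [0.2, -0.2, -1.2]
width: 0.0264
finger_force: 30.0
```

```bash
python3 - <<'E'
from meas import *
snapshot('wrist'); o=get_obs(); print(o['tool_pos'],o['ee_rot'])
c=cam('wrist'); im,D=snapshot('wrist'); D=np.where(D>.08,D,0);P=dep(c,D,D>0); k=(P[:,2]>.0655)&(P[:,2]<.076)&(np.hypot(P[:,0]-.63,P[:,1]+.252)<.035); Q=P[k]
print(k.sum(), rect(Q) if k.sum()>5 else '',cv2.minEnclosingCircle(Q[:,:2].astype(np.float32)*1000)); save('w10.png',im)
E
```

```text
[ 0.62850261 -0.25066537  0.13205192] [3.14140324e+00 2.19482468e-05 1.56922918e+00]
923 [ 628.8 -251.5   39.9   39.4   45.7] ((629.1541137695312, -252.68209838867188), 20.814146041870117)
```

View pics/w10.png

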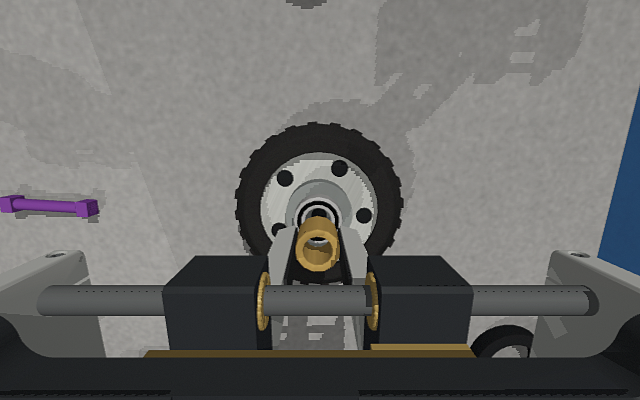

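The sleeve is held at (318,240), with the bearing right below it at (318,212).

>>> move_arm(steps=[0,0,0,0.001,-0.001,-0.02,0,0,0,0,0.001,-0.001,-0.032,0,0,0,0,0.001,-0.001,-0.037,0,0,0,0,0.001,-0.001,-0.037,0,0,0,0,0.001,-0.001,-0.037,0,0,0,0,0.001,-0.001,-0.037,0])

```text
time: 16.25
tool_pos: [0.6305, -0.2525, 0.0949]
ee_rot: [3.141, 0.0, 1.569]
wrist_force: [0.6, -0.2, -1.2]
width: 0.0266
finger_force: 30.0
```

>>> move_arm(steps=[0,0,0,-0.001,0.001,-0.001,0,0,0,0,-0.001,0.001,-0.0015,0,0,0,0,-0.001,0.001,-0.0015,0,0,0,0,-0.001,0.001,-0.0015,0.6,0,0,0,-0.001,0.001,-0.0015,0.6,0,0,0,-0.001,0.001,-0.0015,0.6,0,0,0,-0.001,0.001,-0.0015,0.6,0,0,0,-0.001,0.001,0.03,0.6,0,0,0,-0.001,0.001,0.07,0.6])

```text
time: 17.15
tool_pos: [0.6277, -0.2507, 0.1617]
ee_rot: [-3.135, -0.003, 1.569]
wrist_force: [0.5, -0.7, 1.3]
width: 0.0564
finger_force: 0.0
```

```bash
python3 - <<'E'
from meas import *
for n in('wrist','scene'):
  o=get_obs(); c=cam(n); im,D=snapshot(n); D=np.where(D>.08,D,0);P=dep(c,D,D>0)
  for a,b in ((.066,.075),(.095,.106)):
    k=(P[:,2]>a)&(P[:,2]<b)&(np.hypot(P[:,0]-.63,P[:,1]+.252)<.03); Q=P[k]
    print(n,k.sum(),rect(Q) if k.sum()>5 else '')
print(o['tool_pos'])
E
```

```text
wrist 554 [ 629.1 -249.8   41.    35.1    4.1]
wrist 547 [ 629.6 -251.3   27.    27.   162. ]
scene 106 [ 633.2 -253.6   40.2   33.9   65.5]
scene 48 [ 634.6 -255.2   26.6   18.1   41.7]
[ 0.6315717  -0.25254672  0.17305656]
```

>>> move_arm(steps=[0,0,0,-0.09,0.13,0,0.6,0,0,0,-0.09,0.13,0,0.6,0,0,0,-0.09,0.13,0,0.6,0,0,0,-0.176,0.264,-0.04,0.6,0,0,0,-0.176,0.264,-0.04,0.6,0,0,0,-0.176,0.264,-0.04,0.6,0,0,0,-0.176,0.264,-0.04,0.6,0,0,0,-0.176,0.264,-0.04,0.6,0,0,0,-0.176,0.264,-0.04,0.6])

```text
time: 18.15
tool_pos: [0.4536, 0.0125, 0.1246]
ee_rot: [3.14, 0.001, 1.57]
wrist_force: [0.3, -1.0, 0.1]
width: 0.0563
finger_force: 0.0
```

```bash
python3 w.py w11 .4535 .0145 .03 .011;  python3 w.py w12 .629 -.005 .05 .036; python3 w.py w13 .444 .153 .04 .012
```

```text
tcp [0.4536 0.0125 0.1246] [3.14e+00 1.00e-03 1.57e+00] t 18.15 w 0.0563
502 z med/p95 [0.0164 0.0176] circ ((452.59246826171875, 13.33570384979248), 13.606683731079102) mean [452.3  13.7  16.3] rect [452.5  13.6  26.7  23.9  66.9]
tcp [0.4541 0.012  0.1248] [3.140e+00 1.000e-03 1.569e+00] t 18.2 w 0.0566
3388 z med/p95 [0.0406 0.0419] circ ((627.3689575195312, -5.5557403564453125), 31.8245906829834) mean [626.4  -3.8  40.5] rect [627.5  -5.1  62.3  62.1   9.6]
tcp [0.4543 0.0117 0.1249] [3.140e+00 1.000e-03 1.568e+00] t 18.25 w 0.0562
2537 z med/p95 [0.0216 0.0234] circ ((443.7275085449219, 152.498291015625), 24.15176010131836) mean [443.8 151.6  20.7] rect [443.9 152.4  47.3  46.8  89.5]
```

View pics/w11.png

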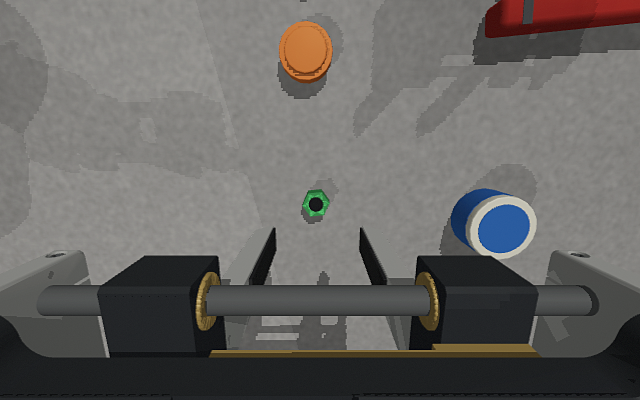

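The green nut at (316,204) has its flats turned about -23° from the closing line, so I'll turn the tool to match.

>>> move_arm(steps=[0,0,-0.4,-0.0015,0.0015,-0.02,0.6,0,0,-0.4,-0.0015,0.0015,-0.04,0.6,0,0,-0.4,-0.0015,0.0015,-0.075,0.6,0,0,-0.4,-0.0015,0.0015,-0.1,0.6,0,0,-0.4,-0.0015,0.0015,-0.107,0.6,0,0,-0.4,-0.0015,0.0015,-0.107,0.6,0,0,-0.4,-0.0015,0.0015,-0.107,0,0,0,-0.4,-0.0015,0.0015,-0.107,0,0,0,-0.4,-0.0015,0.0015,-0.107,0,0,0,-0.4,-0.0015,0.0015,-0.107,0,0,0,-0.4,-0.0015,0.0015,-0.107,0,0,0,-0.4,-0.0015,0.0015,-0.107,0])

```text
time: 19.5
tool_pos: [0.4522, 0.0141, 0.0181]
ee_rot: [3.14, -0.0, 1.169]
wrist_force: [-1.1, 0.9, 3.2]
width: 0.0237
finger_force: 30.0
```

>>> move_arm(steps=[0,0,0,0,0,0.04,0,0,0,0,0,0,0.09,0,0,0,0.4,0.176,-0.089,0.09,0,0,0,0.4,0.176,-0.089,0.09,0,0,0,0.4,0.176,-0.089,0.09,0,0,0,0.4,0.176,-0.089,0.09,0,0,0,0.4,0.176,-0.089,0.09,0,0,0,0.4,0.176,-0.089,0.09,0,0,0,0.4,0.176,-0.089,0.05,0,0,0,0.4,0.176,-0.089,0.015,0,0,0,0.4,0.176,-0.089,0.004,0,0,0,0.4,0.176,-0.089,0.002,0])

```text
time: 20.7
tool_pos: [0.626, -0.0739, 0.0191]
ee_rot: [-3.139, -0.001, 1.57]
wrist_force: [0.0, -0.2, -1.3]
width: 0.0233
finger_force: 30.0
```

>>> move_arm(steps=[0,0,0,0,0,0,0,0,0,0,0,0,0,0])

```text
time: 20.9
tool_pos: [0.6286, -0.0748, 0.0214]
ee_rot: [3.138, 0.001, 1.569]
wrist_force: [-0.4, 0.5, 0.6]
width: 0.0237
finger_force: 30.0
```

>>> move_arm(steps=[0,0,0,0,0,-0.002,0,0,0,0,0,0,-0.002,0,0,0,0,0,0,-0.002,0.6,0,0,0,0,0,-0.002,0.6,0,0,0,0,0,-0.002,0.6,0,0,0,0,0,-0.002,0.6,0,0,0,0,0,0.04,0.6,0,0,0,0,0,0.08,0.8,0,0,0,0,0,0.1,0.85])

```text
time: 21.8
tool_pos: [0.6296, -0.0753, 0.124]
ee_rot: [3.135, 0.001, 1.569]
wrist_force: [0.1, 0.2, -0.1]
width: 0.0685
finger_force: 0.0
```

>>> move_arm(steps=[0,0,0,-0.185,0.227,0,0.85,0,0,0,-0.185,0.227,0,0.85,0,0,0,-0.185,0.227,0,0.85,0,0,0,-0.185,0.227,0,0.85,0,0,0,-0.185,0.227,0,0.85,0,0,0,-0.185,0.227,0,0.85,0,0,0,-0.185,0.227,0,0.85,0,0,0,-0.185,0.227,0,0.85,0,0,0,-0.185,0.227,0,0.85])

```text
time: 22.7
tool_pos: [0.4435, 0.1514, 0.1196]
ee_rot: [3.141, 0.0, 1.568]
wrist_force: [0.2, 0.4, 0.8]
width: 0.0799
finger_force: 0.0
```

```bash
python3 w.py w14 .4438 .1524 .035 .012; python3 w.py w15 .629 -.074 .03 .011
```

```text
tcp [0.4435 0.1514 0.1196] [3.141 0.    1.568] t 22.7 w 0.0799
1807 z med/p95 [0.0216 0.0232] circ ((443.5938415527344, 152.6641387939453), 23.935714721679688) mean [443.6 154.2  20.7] rect [443.7 153.1  47.2  46.8 130.9]
tcp [0.4437 0.1512 0.1195] [3.141 0.    1.567] t 22.75 w 0.08
```

>>> move_arm(steps=[0,0,0,0,0.0015,-0.045,0.85,0,0,0,0,0.0015,-0.08,0.85,0,0,0,0,0.0015,-0.097,0.85,0,0,0,0,0.0015,-0.102,0.85,0,0,0,0,0.0015,-0.102,0.85,0,0,0,0,0.0015,-0.102,0,0,0,0,0,0.0015,-0.102,0,0,0,0,0,0.0015,-0.102,0,0,0,0,0,0.0015,-0.102,0,0,0,0,0,0.0015,-0.102,0,0,0,0,0,0.0015,-0.102,0])

```text
time: 23.9
tool_pos: [0.4432, 0.1537, 0.0181]
ee_rot: [3.14, -0.0, 1.569]
wrist_force: [1.0, 0.4, 2.3]
width: 0.0473
finger_force: 30.0
```

>>> move_arm(steps=[0,0,0,0,0,0.04,0,0,0,0,0,0,0.08,0,0,0,0,0.1845,-0.077,0.08,0,0,0,0,0.1845,-0.077,0.08,0,0,0,0,0.1845,-0.077,0.08,0,0,0,0,0.1845,-0.077,0.08,0,0,0,0,0.1845,-0.077,0.08,0,0,0,0,0.1845,-0.077,0.08,0,0,0,0,0.1845,-0.077,0.04,0,0,0,0,0.1845,-0.077,0.01,0,0,0,0,0.1845,-0.077,0.003,0,0,0,0,0.1845,-0.077,0.001,0])

```text
time: 25.1
tool_pos: [0.6254, 0.0775, 0.0185]
ee_rot: [-3.14, -0.0, 1.57]
wrist_force: [0.1, 0.4, -0.0]
width: 0.0474
finger_force: 30.0
```

>>> move_arm(steps=[0,0,0,0,0,0,0,0,0,0,0,0,0,0])

```text
time: 25.3
tool_pos: [0.6278, 0.0771, 0.0202]
ee_rot: [3.139, -0.0, 1.569]
wrist_force: [0.5, -0.5, -0.4]
width: 0.0471
finger_force: 30.0
```

Release, lift and retreat.

>>> move_arm(steps=[0,0,0,0,0,-0.0015,0,0,0,0,0,0,-0.0015,0,0,0,0,0,0,-0.0015,0.85,0,0,0,0,0,-0.0015,0.85,0,0,0,0,0,-0.0015,0.85,0,0,0,0,0,-0.0015,0.85,0,0,0,0,0,0.04,0.85,0,0,0,0,0,0.08,0.85,0,0,0,-0.24,-0.05,0.15,0.85,0,0,0,-0.24,-0.05,0.15,0.85,0,0,0,-0.24,-0.05,0.15,0.85,0,0,0,-0.24,-0.05,0.15,0.85])

```text
time: 26.5
tool_pos: [0.4371, 0.0371, 0.1536]
ee_rot: [-3.142, 0.0, 1.569]
wrist_force: [1.1, -0.1, 0.5]
width: 0.0803
finger_force: 0.0
```

>>> move_arm(steps=[0,0,0,-0.06,-0.02,0.03,0.85,0,0,0,-0.06,-0.02,0.03,0.85,0,0,0,-0.06,-0.02,0.03,0.85,0,0,0,-0.06,-0.02,0.03,0.85,0,0,0,-0.06,-0.02,0.03,0.85])

```text
time: 27.0
tool_pos: [0.3795, 0.0176, 0.1825]
ee_rot: [-3.14, -0.0, 1.569]
wrist_force: [-0.3, 0.9, -0.9]
width: 0.0801
finger_force: 0.0
```

```bash
python3 - <<'E'
from meas import *
for n in('wrist','top','scene'):
  c=cam(n); im,D=snapshot(n); D=np.where(D>.12,D,0); P=dep(c,D,D>0)
  if n=='top': save('t9.png',cv2.resize(im[80:280,150:500],(800,457)))
  if n=='scene': save('s9.png',cv2.resize(im[150:350,180:520],(800,470)))
  for t,xy,r,a,b in (('bearing',(.63,-.252),.03,.066,.075),('sleeve',(.63,-.252),.03,.095,.106),('axle',(.62,.257),.05,.006,.022),('tub',(.628,-.005),.04,.036,.05),('cap',(.628,.077),.035,.012,.03),('nut',(.628,-.074),.03,.011,.025)):
    Q=P[(P[:,2]>a)&(P[:,2]<b)&(np.hypot(P[:,0]-xy[0],P[:,1]-xy[1])<r)]
    print(n,t,len(Q),rect(Q) if len(Q)>5 else '',np.round(np.median(Q[:,2]),4) if len(Q) else '')
E
```

```text
wrist bearing 0  
wrist sleeve 0  
wrist axle 332 [625.3 217.2  18.   15.6   2.7] 0.0158
wrist tub 2350 [627.3  -5.2  62.   62.   10.8] 0.0406
wrist cap 1487 [628.2  75.5  47.4  47.1 115.7] 0.0215
wrist nut 7 [627.  -63.3   3.7   0.7  33.1] 0.0115
top bearing 64 [ 628.2 -248.3   39.5   35.3   53.1] 0.0715
top sleeve 51 [ 630.1 -248.7   25.2   25.   126.5] 0.1011
top axle 136 [620.3 255.7  80.4  67.  134.3] 0.0139
top tub 321 [628.7  -3.1  62.3  57.3   0.8] 0.0408
top cap 187 [629.6  77.6  46.   44.1  47. ] 0.0207
top nut 54 [629.6 -73.3  25.3  22.4  29.6] 0.0168
scene bearing 105 [ 634.2 -255.1   40.8   32.2   57. ] 0.0715
scene sleeve 80 [ 629.8 -252.2   28.2   26.9   10.2] 0.1004
scene axle 171 [619.4 255.1  80.9  80.9 136.4] 0.0139
scene tub 409 [628.8  -5.7  61.2  61.  136.8] 0.0409
scene cap 238 [629.1  76.2  48.9  45.9 118.7] 0.0208
scene nut 73 [628.5 -75.5  23.3  20.4 150.3] 0.0167
```

View pics/t9.png

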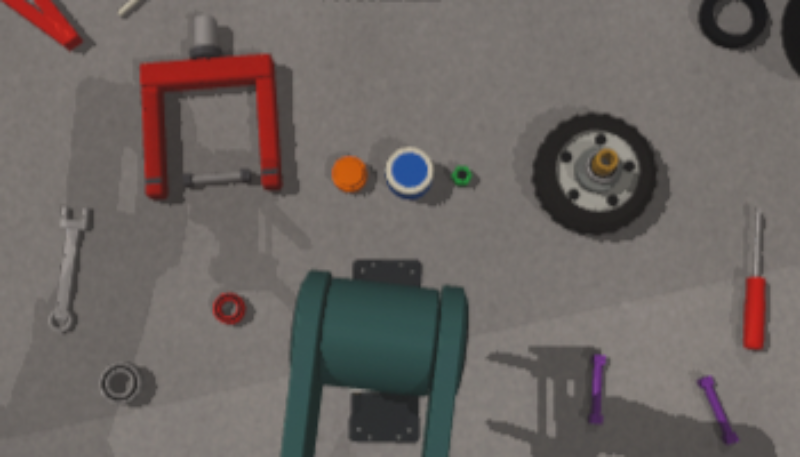

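View pics/s9.png

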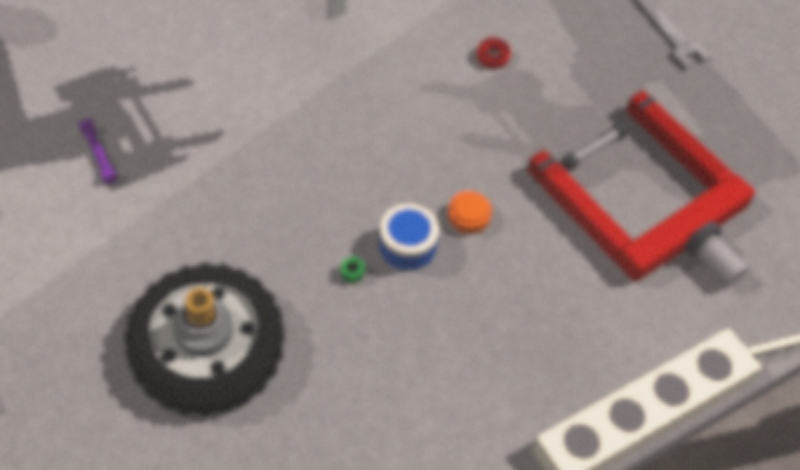

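The top view shows the cap at (349,173), tub (409,171), nut (462,176), axle (218,179) between the dark bars, and sleeve on the bearing at (605,160). The scene view agrees, and the measured offsets are all well within tolerance.

```bash
python3 -c "
from bench import *
print(close_job())"
```

```text
the job is handed in; nothing more can be done
None
```

The job is handed in with all five parts placed and released and the arm clear; the last camera measurements put every part within tolerance, but the hand-in returned no verdict.

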